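# Test the power bricks under the low test head

## Robot

A 6-joint arm with a two-finger parallel gripper is mounted at the origin on a cart in front of the work surface, level with it; the furniture and walls round the work are solid. World frame = base frame: x ahead of the robot, y to its left, z up, the work surface at z = 0. Lengths are in m, angles in rad, forces in N, time in s.
With the tool pointing down it reaches from about 0.3 to 0.95 m from the base axis. Payload 3.1 kg.
Tool frame: the origin (TCP) lies on the front face of the gripper's body, between the roots of the fingers; the fingertips stand 73 mm ahead of it and the grasp point (between the pads) lies 54 mm ahead of it; z points along the fingers, y is the line along which they close (so a half turn about z gives the same grasp; the last joint's range is limited). The gripper opens to 85 mm and grips with 20 to 120 N. Pads are 22 mm wide; open, the fingers measure 114 mm over their backs; the gripper's body (76 mm by 85 mm) begins 54 mm behind the grasp point. The pads swing forward as they close: fully open they stand 13 mm farther back than shut.
Start: joints at [1.234, 0.308, 1.634, -0, 1.2, -0.07], TCP at [0.165, 0.603, 0.304] pointing down, gripper open.
Joint ranges: [-3.06, 3.06], [-0.79, 1.96], [0.05, 2.63], [-1.19, 4.34], [0.05, 2.64], [-2.94, 2.94]. Speed limits (rad/s): [2.79, 2.79, 3.14, 3.14, 3.14, 3.14].

## Interface

Orientations are given as a rotation vector (axis times angle).
In Python, from bench import * gives the robot as it stands. Calls block until the motion is done:
- move_ptp(position, orientation): joint-space move of the TCP to a pose.
- move_linear(position, rot=None, speed=0.15): straight line of the TCP; rot=None keeps the orientation; speed is the mean speed in m/s.
- move_joints(angles): joint-space move.
- gripper_to(opening): finger opening in m; the grip force is fixed at half the most; returns when the fingers have stopped.
- pause(seconds).
- inverse_kinematics(position, orientation): joint angles nearest the present ones, or None.
- observe(): the state.
- get_image(name): name is "scene" or "side" or "wrist"; returns (picture, depth): 384x512x3 uint8, red, green, blue; 384x512 float32, m along the optical axis (not along the pixel's ray), 0 where there is no reading.
- camera_params(name): a dict with "fx", "fy", "cx", "cy" (pixels), "world_to_cam" (4x4, takes a point from world to camera coordinates); the wrist camera has in their place "T_tool_cam" (4x4, takes a point from camera to tool coordinates, whose origin is the TCP and whose axes are the flange's). Camera axes: x right, y up, looking along -z (the intrinsics and any distortion apply to the point x, -y, -z); pixel columns grow to the right and rows downward; lengths in m; the calibration is good to about 2 mm. The wrist camera is an equidistant fisheye: a pixel r from the principal point sees the ray r / f radians off the axis. A picture is of the moment at which its call begins: read the wrist's pose just before it. camera_params takes no time and is no camera call.
A pose or a line that the arm cannot do raises PlanningError and nothing moves.
- sign_off(): hands the job in; it is judged then, once.
The state is a dict: "time": time; "joints": joint angles; "qvel": joint speeds; "tau": joint torques, N m; "position": TCP position; "tool_rot": TCP orientation; "wrist_force": force on the tool from outside, world axes, zero at the start; "torque": the same for the moment, N m; "width": finger opening in m; "gripper_force": force on a finger pad.
Only numpy, scipy, OpenCV 4.12 (cv2) and the standard library are available. Lean on these libraries where they do the work, as an engineer would, in place of code of your own. Each camera call takes 0.05 s, during which the arm holds its last target. There are 200 camera calls.

## Task

Slide every power brick from the mat flat under the low roof of the blue tester, one to a bay and fully home against the back stop, and let go of them. With all of them home, press the long yellow start bar on the tester near its middle, so that both ends go fully down together and stay down for about half a second. Then bring all the bricks back and lay them flat on the mat, wholly on it and with their long sides along the mat's short sides; leave the stack of white cups alone.

Things in the scene. Friction and masses are not known exactly. Their poses are not given: they have to be found in the camera images.
- tester: Blue tester, fixed, 288 mm wide; place and yaw vary. Origin: bench top, below the middle of its roof's front edge; x points into it (roughly away from the robot), y to its left, z up. Three bays 72 mm wide, centres at y = -90, 0, 90 mm, between 18 mm pillars. Flat plate, top at z = 6 mm, from x = -140 mm (toward the robot) to the back. Roof z = 42 to 58 mm, x from 0 back; ridge at the rear 72 mm.
- back_stop (a point): Middle of the foot of the solid back stop of the middle bay, at tester x = 55 mm, z = 6 mm; the stop spans all bays. Bays open at the front only; bricks slide on the plate, with 5 mm to spare under the roof. A fully home brick touches the stop: its centre is then at tester x = -2 mm and its rear half sticks out in front of the roof. Axes as the tester's.
- bar_mid (a point): Middle of the top of the yellow start bar: 180 mm long (along tester y), 20 mm wide, at tester x = 36 mm, top 80 mm above the bench at rest. Sprung: moves from about 3 N, is fully down (8 mm, a hard stop) at about 9 N, comes back up by itself. It also rocks about its middle (6 N m/rad): pushed over some 20 mm off the middle, the far end stays too high.
- bar_left (a point): Point on the bar's top face, 80 mm to the left (tester +y) of its middle.
- bar_right (a point): Point on the bar's top face, 80 mm to the right (tester -y) of its middle.
- mat: Flat blue mat with a black edge, fixed to the bench: 190 mm along its x (roughly away from the robot), 350 mm along its y, 6 mm thick. Origin: centre of its underside, on the bench top. The bricks start on it, apart from one another, roughly with their long sides along its x. A 3 mm cream pad lies on the bench beside it.
- brick1_mid (a point): Centre (half-way up) of a black power brick with a grey top and a yellow label, 51 mm wide (its x), 116 mm long (its y; the solid body 114 mm), 31 mm high (its z), about 0.2 to 0.4 kg; either end may go in first. May be absent: two or three bricks are present.
- brick2_mid (a point): Centre (half-way up) of a black power brick with a grey top and a yellow label, 51 mm wide (its x), 116 mm long (its y; the solid body 114 mm), 31 mm high (its z), about 0.2 to 0.4 kg; either end may go in first. May be absent: two or three bricks are present.
- brick3_mid (a point): Centre (half-way up) of a black power brick with a grey top and a yellow label, 51 mm wide (its x), 116 mm long (its y; the solid body 114 mm), 31 mm high (its z), about 0.2 to 0.4 kg; either end may go in first. May be absent: two or three bricks are present.
- cups: Stack of small white cups, 47 mm wide, 45 mm high, at the left, in front of the tester; bystander. Origin: centre of its underside.
- bar_plunger (a joint): How far the middle of the start bar is pressed down: 0 at rest (up), 0.008 m at its stop.

How it is judged:
By the outcome, as a careful person would: the job done as asked, in the order asked, and still so for the second after the job is handed in, with the robot touching nothing.
Of brick1, brick2, brick3 only 2 to 3 are there at a start; the rules pass over those that are not, and their reading is None.
At some moment in a run one of brick1, brick2, brick3 may be knocked a few centimetres aside while the robot is not near it.
Once in a run the grip may slacken for a moment while it holds something.
It also fails if it takes over 210 s, if anything falls off the work surface, if the arm or the gripper's body presses on something with over 40 N, if the wrist force passes 120 N, or if a joint passes its speed limit or range.

## Working session

There is one attempt and no reset: what is moved stays moved. The work goes in short steps, each a Python script; the robot and the scene stay as the last script left them, time stands still between calls to the robot, and variables do not carry over. Pictures are saved under pics/ and viewed, at most 14 in all, crops included, and the job is handed in when it is done.

```bash
mkdir -p pics; ls
python3 - <<'E'
from bench import *
import cv2,numpy as np
o=observe();print(o)
for n in("scene","side"):
    p,d=get_image(n);cv2.imwrite(f"pics/{n}0.png",p[:,:,::-1]);np.save(f"pics/{n}0.npy",d);print(n,camera_params(n))
print(camera_params("wrist"))
E
```

```text
pics
{'time': 0.0, 'joints': array([ 1.23432637e+00,  3.09019376e-01,  1.63519967e+00,  2.42944573e-05,
        1.19968394e+00, -6.96857897e-02]), 'qvel': array([-1.42202571e-03, -1.29348606e-03, -5.24176545e-05,  7.44526631e-04,
        1.08584088e-04,  3.75915784e-04]), 'tau': array([ 7.95774013e-04, -4.15268540e+01, -2.76660544e+01, -8.94457185e-05,
        1.02504817e-02,  1.65716341e-05]), 'position': array([0.16456435, 0.60226521, 0.30263168]), 'tool_rot': array([-0.4177705 , -3.11319657,  0.00354676]), 'wrist_force': array([-1.03512462,  0.09717631,  0.04340639]), 'torque': array([-0.04552735,  0.00973019,  0.01859204]), 'gripper_force': 0.0, 'width': 0.08533652749751243}
scene {'fx': 361.2555174643742, 'fy': 361.2555174643742, 'cx': 250.52812488304545, 'cy': 190.07681312488154, 'world_to_cam': array([[ 0.73630649, -0.67638141,  0.01899847, -0.41729795],
       [ 0.35254418,  0.40744115,  0.8424395 , -0.25185945],
       [-0.57755118, -0.61359587,  0.53845589, -1.00190915],
       [ 0.        ,  0.        ,  0.        ,  1.        ]])}
side {'fx': 357.8562746931118, 'fy': 357.8562746931118, 'cx': 250.0792563507303, 'cy': 195.06994280592707, 'world_to_cam': array([[-0.9008594 ,  0.43382093,  0.0158664 ,  0.48521401],
       [-0.20777412, -0.46297206,  0.86167673,  0.01018831],
       [ 0.3811591 ,  0.77295295,  0.50720949, -1.40789131],
       [ 0.        ,  0.        ,  0.        ,  1.        ]])}
{'fx': 297.3186396354542, 'fy': 297.3186396354542, 'cx': 253.83113654834492, 'cy': 193.1455270664225, 'T_tool_cam': array([[ 9.96932541e-05,  9.58522641e-01,  2.85016380e-01,
         7.26235117e-02],
       [ 9.99999961e-01, -2.15690714e-05, -2.77243037e-04,
        -1.55784120e-03],
       [-2.59596189e-04,  2.85016397e-01, -9.58522606e-01,
        -7.01210317e-02],
       [ 0.00000000e+00,  0.00000000e+00,  0.00000000e+00,
         1.00000000e+00]])}
```

View pics/scene0.png

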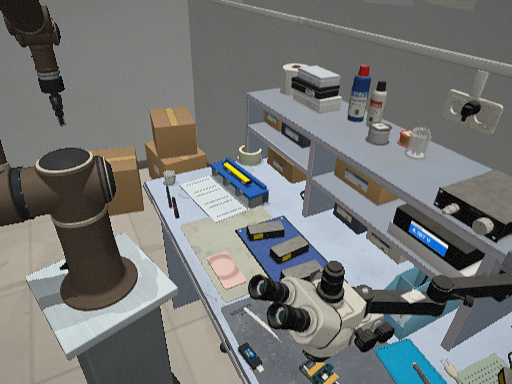

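View pics/side0.png

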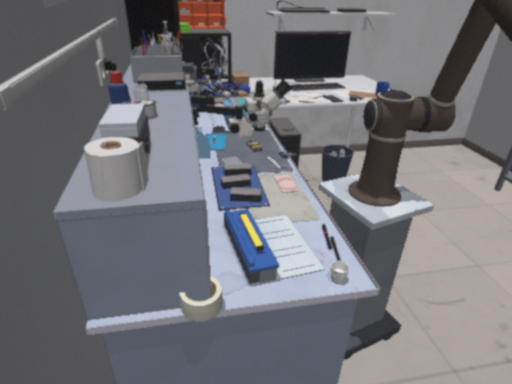

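The scene view shows the tester at (240,180), the mat with bricks at (266,230) and (290,249), and a third brick at (300,270) half behind the microscope. The side view shows three bricks at (245,195), (237,180) and (235,165), and the cups at (340,270). Next I'll get rough positions from depth.

```bash
cat > h.py <<'E'
from bench import *
import cv2,numpy as np
from scipy.spatial.transform import Rotation as R
def cam2world(name,uv,d,pose=None):
    """uv Nx2, d depth along axis N -> world"""
    c=camera_params(name);uv=np.atleast_2d(uv).astype(float);d=np.atleast_1d(d)
    x=(uv[:,0]-c["cx"])/c["fx"];y=(uv[:,1]-c["cy"])/c["fy"]
    if name=="wrist":
        r=np.hypot(x,y);k=np.tan(r)/np.maximum(r,1e-9);x,y=x*k,y*k
    P=np.c_[x*d,-y*d,-d]
    if name=="wrist":
        T=c["T_tool_cam"];P=P@T[:3,:3].T+T[:3,3]
        return P@R.from_rotvec(pose[1]).as_matrix().T+pose[0]
    W=np.linalg.inv(c["world_to_cam"]);return P@W[:3,:3].T+W[:3,3]
def w2pix(name,P,pose=None):
    c=camera_params(name);P=np.atleast_2d(P)
    if name=="wrist":
        P=(P-pose[0])@R.from_rotvec(pose[1]).as_matrix();T=c["T_tool_cam"];P=(P-T[:3,3])@T[:3,:3]
    else: P=P@c["world_to_cam"][:3,:3].T+c["world_to_cam"][:3,3]
    x,y=P[:,0]/-P[:,2],-P[:,1]/-P[:,2]
    if name=="wrist":
        r=np.hypot(x,y);k=np.arctan(r)/np.maximum(r,1e-9);x,y=x*k,y*k
    return np.c_[x*c["fx"]+c["cx"],y*c["fy"]+c["cy"]]
def down(yaw):
    """tool pointing down, tool x axis at world angle yaw"""
    c,s=np.cos(yaw),np.sin(yaw)
    return R.from_matrix(np.c_[[c,s,0],[s,-c,0],[0,0,-1]]).as_rotvec()
def shot(name):
    o=observe();p,d=get_image(name);return p,d,(o["position"],o["tool_rot"])
def ortho(name,p,d,pose,x0,x1,y0,y1,z,res=0.001):
    """top-down view at plane z; rows: x decreasing downward, cols: y decreasing rightward"""
    X,Y=np.meshgrid(np.arange(x1,x0,-res),np.arange(y1,y0,-res),indexing="ij")
    uv=w2pix(name,np.c_[X.ravel(),Y.ravel(),np.full(X.size,z)],pose).astype(np.float32)
    return cv2.remap(p,uv[:,0].reshape(X.shape),uv[:,1].reshape(X.shape),cv2.INTER_LINEAR)
E
python3 - <<'E'
from h import *
d=np.load("pics/scene0.npy")
for n,u,v in[("tl",212,168),("bar",235,172),("tr",262,188),("cups",169,177),("b1",266,228),("b2",289,247),("b3",298,268),("matbl",250,222),("mat l",237,223),("mat r",270,218),("paper",212,197),("near paper",205,210)]:
    print(n,cam2world("scene",(u,v),d[v,u]).round(3),end="")
s=np.load("pics/side0.npy");print()
for n,u,v in[("b1",246,191),("b2",237,176),("b3",234,163),("cups",340,266),("bar",251,232)]:
    print(n,cam2world("side",(u,v),s[v,u]).round(3),end="")
for p in[(.45,.35,.45),(.5,0,.45),(.5,.1,.45)]:
    print(p,[inverse_kinematics(p,down(y)) is not None for y in(0,np.pi,.5)])
print(R.from_rotvec(observe()["tool_rot"]).as_matrix().round(2))
E
```

```text
tl [[0.576 0.241 0.047]]bar [[0.588 0.112 0.08 ]]tr [[ 0.606 -0.016  0.062]]cups [[0.418 0.312 0.034]]b1 [[ 0.479 -0.168  0.035]]b2 [[ 0.467 -0.278  0.036]]b3 [[ 0.419 -0.355  0.037]]matbl [[ 0.491 -0.079  0.002]]mat l [[ 0.454 -0.054  0.002]]mat r [[ 0.559 -0.108  0.002]]paper [[0.486 0.126 0.004]]near paper [[0.416 0.076 0.004]]
b1 [[ 0.481 -0.155  0.038]]b2 [[ 0.461 -0.284  0.035]]b3 [[ 0.394 -0.468  0.   ]]cups [[0.416 0.317 0.031]]bar [[0.601 0.134 0.081]](0.45, 0.35, 0.45) [True, True, True]
(0.5, 0, 0.45) [True, True, True]
(0.5, 0.1, 0.45) [True, True, True]
[[-0.96  0.26 -0.  ]
 [ 0.26  0.96 -0.  ]
 [ 0.   -0.   -1.  ]]
```

Run:
```python
from h import *
for n in("scene","side"):
    d=np.load(f"pics/{n}0.npy");v,u=np.nonzero(d>0);P=cam2world(n,np.c_[u,v],d[v,u])
    m=(P[:,2]>.09)&(P[:,0]>.15)&(P[:,0]<.8)&(P[:,1]>-.8)&(P[:,1]<.45);Q=P[m]
    H,_,_=np.histogram2d(Q[:,0],Q[:,1],[np.arange(.15,.81,.05),np.arange(-.8,.46,.05)]);print(n);print(H.astype(int))
k=0
for p,yaw in[((.47,-.22,.40),np.pi),((.5,.12,.40),np.pi)]:
    move_ptp(p,down(yaw));pause(.2)
    im,d,pose=shot("wrist");np.savez(f"pics/w{k}.npz",p=im,d=d,a=pose[0],b=pose[1]);cv2.imwrite(f"pics/w{k}.png",im[:,:,::-1])
    o=[ortho("wrist",im,d,pose,.3,.7,-.5,.0,.037),ortho("wrist",im,d,pose,.3,.75,-.1,.36,.006)][k]
    cv2.imwrite(f"pics/o{k}.png",o[:,:,::-1]);k+=1
print(observe()["time"],observe()["joints"])
```

```text
scene
[[   0    0    0  848  815  520    5    0    0    0    0    0    0    0
     0    0    0    0    0    0    0    0    0    0  142]
 [   0    0  134  871 1138  142    0    0    0    0    0    0    0    0
     0    0    0    0    0    0    0    0    0    0    0]
 [   0    0   55  328  185   85    0    0    0    0    0    0    0    0
     0    0    0    0    0    0    0    0    0    0    0]
 [   0    0  154 1065  144    0    0    0    0    0    0    0    0    0
     0    0    0    0    0    0    0    0    0    0    0]
 [   0    3  772  229    0    8    0    0    0    0    0    0    0    0
     0    0    0    0    0    0    0    0    0    0    0]
 [   0  694  383    0    0    0    0    0    0    0    0    0    0    0
     0    0    0    0    0    0    0    0    0    0    0]
 [ 331  438    0    0    2    0    0    0    0    0    0    0    0    0
     0    0    0    0    0    0    0    0    0    0    0]
 [ 574 1999 1878 1336  275    0    0    0    0    0    0    0    0    0
     0    0    0    0    0    0    0    0    0    0    0]
 [ 210  469  532 1058 1386 1080  419  271   36    0   
[... 1373 characters left out ...]
0   0   0   0   0   0   0   0   0   0
    0   0   0   0   0   0   0]
 [343  23  31  69 138  29  23   9   0   0   0   0   0   0   0   0   0   0
    0   0   0   0   0   0   0]
 [273  31  30 181  46  43  46  50  57  40  26  12   0   0   0   0   0   0
    0   0   0   0   0   0   0]
 [175  29  33 191  44  45  48  52  56  63  71  75  78  56  35   3   0   0
    0   0   0   0   0   0   0]
 [ 29  12  21  62  10  16  16  58  35  87  73  81  92  96 115 129 110  82
   43   5   0   0   0   0   0]
 [ 44  17  13  13  10   5  14 191  12  67 163  64  87 107 120 134 152 172
  196 208 189 958   0   0   0]]
4.9833 [ 1.48937105e-01  1.42045856e-02  1.77845431e+00 -1.93130218e-04
  1.34891565e+00 -1.42005534e+00]
```

View pics/o0.png

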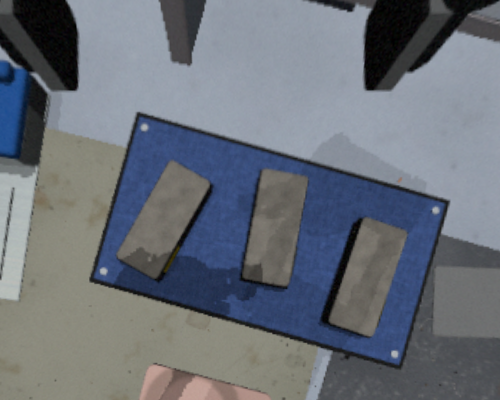

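View pics/o1.png

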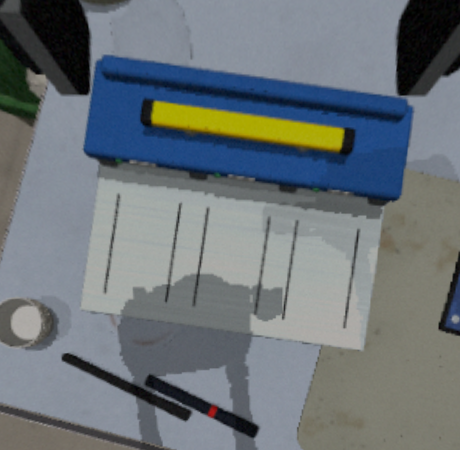

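The mat view shows three bricks at ortho (165,220), (275,228), (368,275), and mat corners (138,114), (447,201), (402,366), (92,281). In the tester view the plate front corners are at (82,309) and (364,350), and the yellow bar runs from (148,112) to (348,140).

```bash
cat >> h.py <<'E'
def cloud(name,d,pose=None):
    v,u=np.nonzero(d>0);return cam2world(name,np.c_[u,v],d[v,u],pose)
def blobs(P,z0,z1,box,amin=1500,res=.001):
    """top-faces in height band: list of (cx,cy,long-axis angle mod pi,long,short)"""
    x0,x1,y0,y1=box;m=(P[:,2]>z0)&(P[:,2]<z1)&(P[:,0]>x0)&(P[:,0]<x1)&(P[:,1]>y0)&(P[:,1]<y1);Q=P[m]
    g=np.zeros((int((x1-x0)/res)+1,int((y1-y0)/res)+1),np.uint8)
    g[((Q[:,0]-x0)/res).astype(int),((Q[:,1]-y0)/res).astype(int)]=1
    g=cv2.morphologyEx(g,cv2.MORPH_CLOSE,np.ones((5,5)));g=cv2.morphologyEx(g,cv2.MORPH_OPEN,np.ones((7,7)))
    out=[]
    for c in cv2.findContours(g,cv2.RETR_EXTERNAL,cv2.CHAIN_APPROX_NONE)[0]:
        if cv2.contourArea(c)<amin: continue
        (cy,cx),(w,h),_=r=cv2.minAreaRect(c);b=cv2.boxPoints(r);e=[b[1]-b[0],b[2]-b[1]];e=max(e,key=np.linalg.norm)
        out.append(np.array([x0+(cx+.5)*res,y0+(cy+.5)*res,np.arctan2(e[0],e[1])*-1+np.pi/2,max(w,h)*res+res,min(w,h)*res+res]))
    for o in out:o[2]%=np.pi
    return out
def replane(name,xy,pose,za,zb):
    c=camera_params(name);C=pose[0]+R.from_rotvec(pose[1]).as_matrix()@c["T_tool_cam"][:3,3]
    xy=np.atleast_2d(xy);t=(C[2]-zb)/(C[2]-za);return C[:2]+(xy-C[:2])*t
E
python3 - <<'E'
from h import *
f=np.load("pics/w0.npz");pose=(f["a"],f["b"]);P=cloud("wrist",f["d"],pose)
m=(abs(P[:,0]-.45)<.03)&(abs(P[:,1]+.02)<.03);print("bench z",np.median(P[m,2]))
for b in blobs(P,.026,.05,(.3,.62,-.45,0.)):print("brick",b[:2].round(4),np.degrees(b[2]).round(1),b[3:].round(3))
def fit(pts,mod):  # model->world rigid
    pts=np.array(pts);mod=np.array(mod,float);a=pts-pts.mean(0);b=mod-mod.mean(0)
    th=np.arctan2((b[:,0]*a[:,1]-b[:,1]*a[:,0]).sum(),(a*b).sum());c,s=np.cos(th),np.sin(th);M=np.array([[c,-s],[s,c]])
    t=pts.mean(0)-M@mod.mean(0);print(" res mm",(1000*(pts-(mod@M.T+t))).round(1).tolist());return t.round(4),th,np.degrees(th).round(2)
o0=lambda u,v:(.7-.001*v,0-.001*u)
C=replane("wrist",[o0(138,114),o0(447,201),o0(402,366),o0(92,281)],pose,.037,.006)
print("mat",fit(C,[(.095,.175),(.095,-.175),(-.095,-.175),(-.095,.175)]))
f=np.load("pics/w1.npz");pose=(f["a"],f["b"]);P=cloud("wrist",f["d"],pose)
o1=lambda u,v:(.75-.001*v,.36-.001*u)
print("plate front",fit([o1(82,309),o1(364,350)],[(-.14,.144),(-.14,-.144)]))
B=replane("wrist",[o1(148,100),o1(353,128),o1(352,153),o1(144,125)],pose,.006,.080)
print("bar",fit(B,[(.046,.09),(.046,-.09),(.026,-.09),(.026,.09)]))
Rf=replane("wrist",[o1(84,156),o1(402,202)],pose,.006,.058)
print("roof front",fit(Rf,[(0,.144),(0,-.144)]))
for b in blobs(P,.074,.09,(.45,.75,-.1,.3)):print("barblob",b.round(4),np.degrees(b[2]))
for b in blobs(P,.05,.09,(.45,.75,-.1,.3)):print("roofblob",b.round(4),np.degrees(b[2]))
E
```

```text
bench z 0.003943688322399941
brick [ 0.4809 -0.1632] 119.4 [0.116 0.052]
brick [ 0.4727 -0.2756] 101.4 [0.116 0.052]
brick [ 0.4232 -0.3676] 107.5 [0.115 0.052]
 res mm [[-2.7, -2.1], [-2.5, 4.1], [3.8, 1.6], [1.4, -3.5]]
mat (array([ 0.464 , -0.2732]), np.float64(-0.270240545903987), np.float64(-15.48))
 res mm [[-0.2, -1.5], [0.2, 1.5]]
plate front (array([0.559 , 0.1169]), np.float64(-0.14437843908946474), np.float64(-8.27))
 res mm [[0.3, -2.7], [0.9, 3.3], [-0.3, 1.5], [-0.9, -2.1]]
bar (array([0.5565, 0.1167]), np.float64(-0.13430734990370385), np.float64(-7.7))
 res mm [[-0.2, -1.3], [0.2, 1.3]]
roof front (array([0.5549, 0.1171]), np.float64(-0.14365761616544445), np.float64(-8.23))
barblob [0.5931 0.1134 0.1453 0.1819 0.0224] 8.325652258597874
roofblob [0.5983 0.1123 0.1402 0.288  0.0855] 8.031660426153014
```

```bash
cat >> h.py <<'E'
# --- site
T0=np.array([.557,.1178]);TY=np.radians(-8.2);M0=np.array([.464,-.2732]);MY=np.radians(-15.5)
rot2=lambda a:np.array([[np.cos(a),-np.sin(a)],[np.sin(a),np.cos(a)]])
tw=lambda x,y:T0+rot2(TY)@[x,y]
mw=lambda x,y:M0+rot2(MY)@[x,y]
ZG=.081;OFF=.030
def norm(a): return (a+np.pi/2)%np.pi-np.pi/2   # angle near 0
def bricks(P,box,z=(.026,.05)):
    out=[]
    for b in blobs(P,*z,box,amin=3000):
        b[2]=norm(np.pi/2-b[2]);out.append(b)
    return sorted(out,key=lambda b:-b[1])
MATBOX=(.3,.62,-.47,.0)
def look(tag,p=(.47,-.22,.40),yaw=np.pi):
    move_ptp(p,down(yaw));pause(.1);im,d,pose=shot("wrist")
    np.savez(f"pics/{tag}.npz",p=im,d=d,a=pose[0],b=pose[1]);return im,d,pose
def tcp(c,a): return c-OFF*np.array([np.cos(a),np.sin(a)])
def lin(xy,z,a=None,v=.15): move_linear([*xy,z],None if a is None else down(a+np.pi),speed=v)
def state(t):
    o=observe();print(t,"t%.1f"%o["time"],"pos",o["position"].round(4),"w %.4f gf %.1f"%(o["width"],o["gripper_force"]),"F",o["wrist_force"].round(1));return o
def pick(c,a,zup=.15,op=.075):
    g=tcp(c,a);gripper_to(op);move_ptp([*g,.2],down(a+np.pi));lin(g,ZG,v=.1)
    gripper_to(.03);o=state("gripped");assert o["width"]>.045
    lin(g,ZG+.02,v=.06);lin(g,zup,v=.12);o=state("lifted");assert o["width"]>.045
def insert(y):
    x0=-.075
    lin(tcp(tw(x0,y),TY),.15,TY,.2);o=state("above");assert o["width"]>.045
    lin(tcp(tw(x0,y),TY),ZG+.015,v=.12)
    return x0
def slide(y,x0,xe=.006):
    n=np.array([np.cos(TY),np.sin(TY)])
    lin(tcp(tw(x0,y),TY),ZG,v=.03);lin(tcp(tw(-.02,y),TY),ZG,v=.06);o=state("slid");F0=o["wrist_force"][:2]@n
    x=-.02
    while x<xe:
        x+=.001;lin(tcp(tw(x,y),TY),ZG,v=.02);pause(.05);f=observe()["wrist_force"][:2]@n-F0
        if f<-12:break
    print("stop x",round(x,4),"f",f);return x
E
python3 - <<'E'
from h import *
im,d,pose=look("m1");B=bricks(cloud("wrist",d,pose),MATBOX)
for b in B:print(b.round(3))
b=B[0];pick(b[:2],b[2]);insert(.09);pause(.1)
im,d,pose=shot("wrist");cv2.imwrite("pics/held1.png",im[:,:,::-1])
for b in bricks(cloud("wrist",d,pose),(.35,.75,-.1,.35),(.03,.07)):print(b.round(3))
state("end")
E
```

```text
[ 0.481 -0.163 -0.507  0.117  0.052]
[ 0.473 -0.276 -0.197  0.116  0.053]
[ 0.424 -0.368 -0.312  0.116  0.052]
gripped t9.2 pos [ 0.4554 -0.1487  0.0819] w 0.0489 gf 63.8 F [-0.3  1.2  5.7]
lifted t10.3 pos [ 0.4543 -0.1483  0.1498] w 0.0492 gf 63.0 F [-0.   0.7 -2.2]
above t12.3 pos [0.4658 0.2211 0.1499] w 0.0488 gf 68.3 F [ 0.   0.4 -2.1]
end t13.0 pos [0.4669 0.2222 0.0971] w 0.0488 gf 68.4 F [ 0.  -0.7 -2.4]
```

View pics/held1.png

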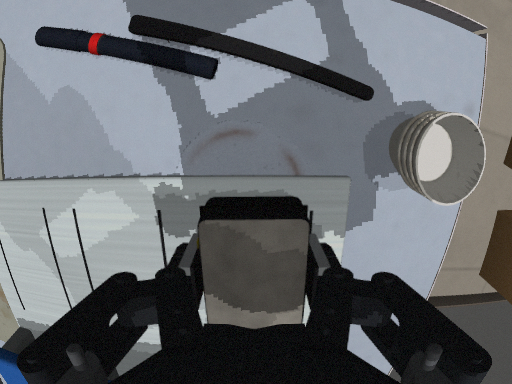

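The brick is held straight at image (254,260). Bay lines show at about (160,210) and (311,212). I'll check the lateral offset in tester coordinates.

Run:
```python
from h import *
o=observe();pose=(o["position"],o["tool_rot"])
c=camera_params("wrist")
def onz(uv,z):
    a=cam2world("wrist",uv,[.1]*len(uv),pose);C=pose[0]+R.from_rotvec(pose[1]).as_matrix()@c["T_tool_cam"][:3,3]
    d=a-C;P=C+d*((z-C[2])/d[:,2])[:,None];return (P[:,:2]-T0)@rot2(TY)
print(onz([(160,210),(168,260),(311,212),(350,177),(2,180),(46,208),(74,209)],.006).round(4))
print(onz([(200,218),(308,218),(202,322),(303,322)],.052).round(4))
```

```text
[[-0.1183  0.0332]
 [-0.0844  0.0344]
 [-0.1173  0.1225]
 [-0.1385  0.1446]
 [-0.1391 -0.0977]
 [-0.1181 -0.0548]
 [-0.1179 -0.0293]]
[[-0.1317  0.0664]
 [-0.1317  0.1118]
 [-0.0744  0.0627]
 [-0.0744  0.1139]]
```

The plate edge, lines and brick all agree with the tester pose (brick at y≈0.089), so I'll slide it in.

```bash
cat >> h.py <<'E'
def release(y,x):
    p=observe()["position"];gripper_to(.066);state("released");lin(p[:2],.16,v=.12)
TBOX=(.35,.6,-.1,.35)
def homes(tag):
    """rear part of bricks in front of the roof, in tester frame"""
    im,d,pose=look(tag,(.45,.13,.40));P=cloud("wrist",d,pose);Q=P.copy();Q[:,:2]=(P[:,:2]-T0)@rot2(TY)
    for b in blobs(Q,.025,.045,(-.14,-.006,-.144,.144),amin=1000):
        m=(abs(Q[:,1]-b[1])<.02)&(Q[:,0]>-.14)&(Q[:,0]<-.006)&(Q[:,2]>.028)&(Q[:,2]<.045);r=np.percentile(Q[m,0],1)
        print("home: rear x %.4f y %.4f ang %.1f"%(r,b[1],np.degrees(norm(np.pi/2-b[2]))),b[3:].round(3))
    return im
E
python3 - <<'E'
from h import *
x=slide(.09,-.075);release(.09,x);homes("t1");state("e")
im,d,pose=look("m2");B=bricks(cloud("wrist",d,pose),MATBOX)
for b in B:print(b.round(3))
E
```

```text
slid t14.8 pos [0.5196 0.2145 0.082 ] w 0.0485 gf 70.0 F [-6.1  0.2  9.6]
stop x 0.006 f -12.63381445902083
released t22.9 pos [0.5467 0.2103 0.081 ] w 0.0657 gf 0.0 F [0.4 0.2 0.2]
home: rear x -0.0578 y 0.0880 ang -0.0 [0.054 0.05 ]
e t24.9 pos [0.4498 0.1302 0.3979] w 0.0662 gf 0.0 F [ 0.4  1.1 -1.1]
[ 0.473 -0.276 -0.197  0.116  0.053]
[ 0.423 -0.368 -0.313  0.116  0.053]
```

```bash
sed -i 's/        if f<-12:break/        print("%.0f:%.1f"%(x*1e3,f),end=" ")\n        if f<-14:break/; s/xe=.006/xe=.009/' h.py
python3 - <<'E'
from h import *
for y in(0,-.09):
    im,d,pose=look("m3%d"%(y<0));B=bricks(cloud("wrist",d,pose),MATBOX)
    for b in B:print(b.round(3))
    b=B[0];pick(b[:2],b[2]);x0=insert(y);x=slide(y,x0);release(y,x)
im=homes("t2");cv2.imwrite("pics/t2.png",im[:,:,::-1]);state("e")
E
```

```text
[ 0.473 -0.275 -0.18   0.116  0.053]
[ 0.423 -0.368 -0.306  0.116  0.052]
gripped t29.5 pos [ 0.4437 -0.2702  0.0819] w 0.0486 gf 64.1 F [-0.   0.5  5.2]
lifted t30.6 pos [ 0.4428 -0.2697  0.1498] w 0.0488 gf 63.2 F [ 0.2 -0.8 -2.6]
above t32.7 pos [0.453  0.1322 0.1499] w 0.0490 gf 63.2 F [ 0.4  0.1 -1.9]
slid t35.0 pos [0.5063 0.1253 0.0819] w 0.0492 gf 64.9 F [-6.7  0.5 10.7]
-19:-2.1 -18:-2.1 -17:-2.4 -16:-2.5 -15:-2.2 -14:-2.5 -13:-2.9 -12:-3.4 -11:-2.2 -10:-1.2 -9:-0.9 -8:-2.3 -7:-2.9 -6:-2.5 -5:-1.8 -4:-2.0 -3:-1.9 -2:-1.7 -1:-2.0 0:-1.3 1:-3.9 2:-5.3 3:-6.8 4:-9.4 5:-11.6 6:-14.0 7:-15.6 stop x 0.007 f -15.556463335313282
released t43.5 pos [0.5351 0.1211 0.0812] w 0.0663 gf 0.0 F [ 0.7 -0.4 -0.4]
[ 0.423 -0.368 -0.314  0.116  0.052]
gripped t48.9 pos [ 0.3953 -0.3593  0.0819] w 0.0490 gf 64.5 F [0.4 1.1 5.5]
lifted t50.0 pos [ 0.3945 -0.3587  0.1499] w 0.0492 gf 63.5 F [-0.1  0.4 -3.7]
above t52.1 pos [0.4402 0.0432 0.15  ] w 0.0488 gf 63.4 F [ 0.4 -0.4 -3.1]
slid t54.5 pos [0.4907 0.0365 0.0816] w 0.0484 gf 66.6 F [-12.5   1.7  17.7]
-19:-1.0 -18:-3.1 -17:0.5 -16:-2.4 -15:-4.1 -14:-0.5 -13:-3.2 -12:-4.8 -11:0.3 -10:-1.8 -9:-5.0 -8:1.3 -7:-2.6 -6:-4.2 -5:0.2 -4:-1.6 -3:-3.4 -2:0.9 -1:-1.6 0:-0.7 1:-2.7 2:-0.3 3:-2.2 4:0.4 5:-1.7 6:-3.8 7:-6.3 8:-8.8 9:-10.8 stop x 0.009 f -10.838834492333907
released t63.5 pos [0.5245 0.0316 0.0814] w 0.0660 gf 0.0 F [ 0.4 -1.2  0.3]
home: rear x -0.0578 y 0.0880 ang -0.0 [0.053 0.05 ]
home: rear x -0.0581 y -0.0015 ang -0.0 [0.054 0.049]
home: rear x -0.0584 y -0.0910 ang 0.0 [0.054 0.052]
e t65.5 pos [0.4497 0.1294 0.3977] w 0.0660 gf 0.0 F [ 0.2  0.5 -0.1]
```

View pics/t2.png

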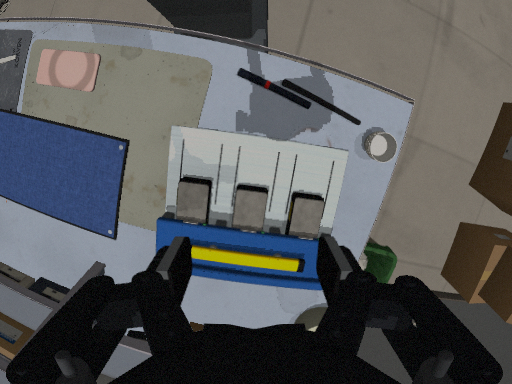

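All three are home: rears at about −58 mm and aligned, with force ramps against the stop. Next is the bar.

Run:
```python
from h import *
f=np.load("pics/t2.npz");pose=(f["a"],f["b"]);P=cloud("wrist",f["d"],pose)
for b in blobs(P,.074,.09,(.45,.75,-.1,.3)):print("bar",b.round(4))
c=np.array([.5931,.1134])
bl,br=[c+s*rot2(TY)@[0,1] for s in(.08,-.08)]
def ends(t):
    for n in("scene","side"):
        p,d,_=shot(n);P=cloud(n,d)
        print(t,n,[np.round(np.median(P[(np.hypot(*(P[:,:2]-e).T)<.009)&(P[:,2]>.06)&(P[:,2]<.1),2]),4) for e in(bl,br)])
        if t=="down":cv2.imwrite(f"pics/press_{n}.png",cv2.resize(p[120:260,150:340] if n=="scene" else p[180:300,180:320],None,fx=4,fy=4)[:,:,::-1])
ends("rest")
gripper_to(0);move_ptp([*c,.2],down(TY+np.pi));lin(c,.158,v=.1);F0=state("above")["wrist_force"][2]
z=.158
while z>.135:
    z-=.001;lin(c,z,v=.03);pause(.05);o=observe();f=o["wrist_force"][2]-F0;print("%.0f:%.1f@%.4f"%(z*1e3,f,o["position"][2]),end=" ")
    if f>20:break
pause(.8);state("held");ends("down");pause(.1)
lin(c,.2,v=.1);pause(.3);ends("up");state("e")
```

```text
bar [0.5934 0.1184 0.1451 0.1732 0.0217]
rest scene [np.float64(0.0781), np.float64(0.0789)]
rest side [np.float64(0.0794), np.float64(0.0794)]
above t67.7 pos [0.5931 0.1135 0.1582] w 0.0001 gf 0.0 F [0.1 0.4 1. ]
157:-1.2@0.1576 156:-1.3@0.1560 155:-2.0@0.1549 154:-1.5@0.1539 153:-1.4@0.1530 152:0.9@0.1523 151:1.6@0.1512 150:2.9@0.1502 149:3.9@0.1492 148:4.4@0.1482 147:5.5@0.1473 146:6.4@0.1464 145:6.6@0.1456 144:6.5@0.1447 143:11.3@0.1446 142:15.8@0.1445 141:20.1@0.1444 held t73.6 pos [0.5934 0.1135 0.1444] w -0.0000 gf 10.5 F [-6.6 -1.7 20.6]
down scene [np.float64(0.0702), np.float64(0.0707)]
down side [np.float64(0.0717), np.float64(0.0708)]
up scene [np.float64(0.0784), np.float64(0.0783)]
up side [np.float64(0.0795), np.float64(0.0801)]
e t75.0 pos [0.593  0.1134 0.1996] w -0.0001 gf 0.0 F [-0.2 -0.8  0.1]
```

The bar went down 8 mm at both ends and came back up. I'll check the bricks, then return them.

```bash
cat > ret.py <<'E'
from h import *
import sys
def fetch(y,my):
    g=tcp(tw(-.001,y),TY);gripper_to(.07);move_ptp([*g,.2],down(TY+np.pi));lin(g,ZG,v=.1)
    gripper_to(.03);assert state("grip")["width"]>.045
    q=tcp(tw(-.08,y),TY);lin(q,ZG+.001,v=.08);lin(q,ZG+.02,v=.06);lin(q,.14,v=.12)
    assert state("lift")["width"]>.045
    t=tcp(mw(0,my),MY);lin(t,.14,MY,.2);assert state("over")["width"]>.045
    lin(t,ZG+.01,v=.12);lin(t,ZG+.001,v=.03);gripper_to(.07);lin(t,.16,v=.12)
E
python3 - <<'E'
from ret import *
homes("t3")
fetch(-.09,-.105)
im,d,pose=look("m4")
for b in bricks(cloud("wrist",d,pose),MATBOX):print(b.round(3),((b[:2]-M0)@rot2(MY)).round(3),np.degrees(b[2]-MY).round(1))
state("e")
E
```

```text
home: rear x -0.0578 y 0.0880 ang 0.0 [0.053 0.05 ]
home: rear x -0.0581 y -0.0015 ang 0.0 [0.054 0.049]
home: rear x -0.0584 y -0.0910 ang -0.0 [0.054 0.052]
grip t79.3 pos [0.514  0.0332 0.082 ] w 0.0488 gf 64.4 F [-1.6 -0.6  5.9]
lift t81.4 pos [0.4352 0.0444 0.14  ] w 0.0489 gf 63.5 F [-0.1  0.3 -3.3]
over t83.6 pos [ 0.4071 -0.3654  0.1398] w 0.0492 gf 63.5 F [ 0.9 -0.2 -3.8]
[ 0.435 -0.376 -0.258  0.116  0.053] [-0.001 -0.107] 0.7
e t87.0 pos [ 0.4692 -0.2204  0.3977] w 0.0701 gf 0.0 F [ 0.1 -0.2 -0. ]
```

Run:
```python
from ret import *
fetch(0,0)
homes("t4")
fetch(.09,.105)
im,d,pose=look("m5")
for b in bricks(cloud("wrist",d,pose),MATBOX):print(b.round(3),((b[:2]-M0)@rot2(MY)).round(3),np.degrees(b[2]-MY).round(1))
state("e");cv2.imwrite("pics/m5.png",im[:,:,::-1])
```

```text
grip t90.4 pos [0.5269 0.1225 0.0821] w 0.0490 gf 64.5 F [-1.5  1.   5.3]
lift t92.5 pos [0.4481 0.1335 0.14  ] w 0.0490 gf 63.6 F [ 0.  -0.5 -1.5]
over t94.6 pos [ 0.435  -0.2643  0.1399] w 0.0493 gf 63.7 F [ 0.9 -0.2 -1.9]
home: rear x -0.0580 y 0.0880 ang -0.0 [0.053 0.05 ]
grip t101.4 pos [0.5397 0.2117 0.0821] w 0.0489 gf 64.9 F [-0.9  1.4  5.9]
lift t103.5 pos [0.4609 0.2225 0.1401] w 0.0490 gf 64.0 F [-0.4  0.5 -2.3]
over t105.6 pos [ 0.463  -0.1632  0.1399] w 0.0489 gf 64.1 F [-0.3 -0.5 -3.5]
[ 0.491 -0.174 -0.245  0.115  0.052] [-0.     0.103] 1.5
[ 0.462 -0.275 -0.272  0.117  0.053] [-0.001 -0.002] -0.1
[ 0.434 -0.376 -0.27   0.116  0.053] [-0.001 -0.107] 0.0
e t108.9 pos [ 0.4692 -0.2193  0.3971] w 0.0698 gf 0.0 F [-0.7  0.4 -0.7]
```

View pics/m5.png

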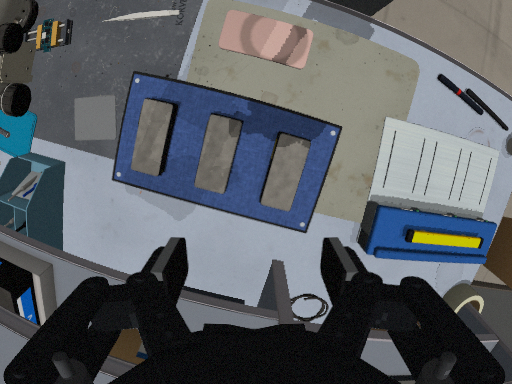

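The picture shows all three bricks flat on the mat, at (152,137), (219,153) and (287,172), aligned and wholly inside the edge. The robot is clear of everything.

```bash
python3 -c "
from bench import *
print(sign_off())"
```

```text
the job is handed in; nothing more can be done
None
```

The job is handed in: all three bricks were slid home, the bar was held fully down (8 mm at both ends) for over half a second, and the bricks are back flat and aligned on the mat, with the cups left alone.

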